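# Lock the tablet easel's sliding leg at its length mark

## Task

On the tablet easel, take hold of the upright aluminium leg and slide it along its rail until its white pointer stands at the red length mark. Then, keeping the leg on the mark, push the orange forked cam lever fully down, and finish with the lever flat and the gripper still gripping the leg on the mark: do not let go. Leave the other things on the shelf where they are.

Things in the scene. Friction and masses are not known exactly. Their poses are not given: they have to be found in the camera images.
- stand: Tablet easel fixed to the shelf: white base plate 116 x 340 x 8 mm lying flat, an aluminium rail along its own y axis (rail top 20 mm above the shelf), a black 30 mm high lip at its -y end, black tick marks along its -x margin. Origin: centre of the underside, on the shelf. z up, own y along the rail.
- leg: The sliding leg: a square aluminium post 16 x 16 mm with a rubber cap, rising from a black carriage (68 mm along the rail, top at 38 mm) and ending 94 mm above the shelf. It slides along the stand's y only, with about 1.5 N of friction, and cannot turn or lift. Origin: on the post's axis at shelf level; axes as the stand's, so two faces of the post look along the rail (own +y and -y).
- leg_grip (a point): Point on the axis of the leg's post, 80 mm above the shelf and 14 mm below its top: the place to take hold while the lever is open, pads on the two faces that look along the rail, fingers from above. The post can be gripped anywhere above the lever.
- leg_index (a point): Tip of the leg's white pointer, on the -x side of the carriage, 28 mm from the post's axis and at the same place as that axis along the rail.
- mark_line (a point): Centre of the red length mark, a flat red clip 30 x 6 x 5 mm on the base plate's -x margin (42 mm to the -x side of the rail's middle). The leg is at length when the white pointer has the same stand-y as this point. Axes as the stand's.
- lever (a joint): Angle of the orange forked cam lever on the carriage (rad): 0 closed (flat), 0.36 to 0.50 open at the start. Its hinge line runs along the rail, 36 mm to the +x side of the post's axis and 43 mm above the shelf. It stays where it is left; 3 to 5 N straight down on the arms beside the post closes it. Closed, the arms' top is 46 mm above the shelf; open, their free ends are at most 68 mm high.
- lever_tip (a point): Midway between the free ends of the lever's two arms, on their upper face, 44 mm from the hinge line. The arms, each 14 mm wide (gap between them 21 mm, outer width 49 mm), pass the post on its +y and -y sides and, closed, end 8 mm beyond its axis on the -x side: fingers that straddle the post along the rail stand right above them.
- bowl: Round glass bowl, 150 mm across, 65 mm high; to be left alone. Origin: centre of its underside.
- remote_a: Grey plastic remote, 150 x 44 x 18 mm; to be left alone. Origin: centre of its underside.
- remote_b: Another grey plastic remote, 150 x 44 x 18 mm; to be left alone. Origin: centre of its underside.
- flashlight: Aluminium flashlight lying down, 120 mm long, 25 mm thick; to be left alone. Origin: centre of its underside.
- fidget_cube: Wooden fidget cube, 40 mm; to be left alone. Origin: centre of its underside.
- mug: Blue mug, 80 mm across, 90 mm high; to be left alone. Origin: centre of its underside.

How it is judged (in metres and radians):
On the way:
1. the leg is gripped and stands at the red mark, with the lever still open (contact force between the fingers and leg_c0 above 3 N and y of leg_index in the frame of mark_line between -0.006 and 0.006 m and value of joint lever above 0.2 rad), for 0.2 s.
At the end, for the whole second after the job is handed in: The lever is flat (within 0.06 rad of closed), the leg's pointer is within 6 mm of the red mark along the rail and at rest, and the fingers still grip the leg's post (more than 3 N) (value of joint lever below 0.06 rad and y of leg_index in the frame of mark_line between -0.006 and 0.006 m and contact force between the fingers and leg_c0 above 3 N and linear speed of leg below 0.01 m/s); the arm keeps its last pose, push and grip.
It fails at once if the lever is pushed down while the leg is off the mark (by more than 8 mm) (value of joint lever below 0.2 rad and (y of leg_index in the frame of mark_line above 0.008 m or y of leg_index in the frame of mark_line below -0.008 m)).
It fails at once if another thing on the shelf is moved by more than 20 mm (distance of any of bowl, remote_a, remote_b, flashlight, fidget_cube, mug from where it was at the start of the episode above 0.02 m).
It also fails if it takes over 32 s, if anything falls off the work surface, if the arm or the gripper's body presses on something with over 40 N, if the wrist force passes 120 N, or if a joint passes its speed limit or range.

## Robot

A 6-joint arm with a two-finger parallel gripper is mounted at the origin on the work surface. World frame = base frame: x ahead of the robot, y to its left, z up, the work surface at z = 0. Lengths are in mm, angles in rad, forces in N, time in s.
With the tool pointing down it reaches from about 350 to 875 mm from the base axis. Payload 4.2 kg.
Tool frame: the origin (TCP) lies on the centre line of the jaws, within the pads' length; the fingertips stand 22 mm ahead of it and the grasp point (between the pads) lies 3 mm ahead of it (arm.nose_length is the distance from the TCP to the fingertips, in mm); z points along the fingers, x is the direction in which the jaws open and shut, and the axes are right-handed (so a half turn about z gives the same grasp; the last joint's range is limited). The gripper opens to 85 mm and grips with 20 to 120 N. Pads are 22 mm wide; open, the fingers measure 114 mm over their backs; the gripper's body (76 mm by 85 mm) begins 54 mm behind the grasp point. The pads swing forward as they close: fully open they stand 13 mm farther back than shut.
Start: joints at [-0.919, 0.385, 0.008, 0, -1.194, -0.259], TCP at [239.249, -577.373, 253.312] pointing down, gripper open.
Joint ranges: [-3.14, 3.14], [-1.21, 2.06], [-1.07, 1.41], [-3.16, 2.05], [-2.99, -0.16], [-3.1, 3.1]. Speed limits (rad/s): [2.79, 2.79, 3.14, 3.14, 3.14, 3.14].

## Interface

Orientations are given as a unit quaternion [x, y, z, w].
In Python, from bench import telemetry, get_image, workorder, nets, arm gives the robot as it stands.
- The arm moves only by the tool apply_moves, never from a script. Its argument "steps" is a list of rows, each an object with "hand": the opening, from 0 (shut) to 1 (fully open); "xyz": the shift along the tool's x, y, z in cm, a list of three; "delta_rot": the turn, a rotation vector about the tool's x, y, z in rad, a list of three. In form: [{"hand": hand, "xyz": [x, y, z], "delta_rot": [wx, wy, wz]}, ...]. A call has 1 to 12 rows; each row is the pose to reach, as a shift and turn from the pose commanded when the call began, along the tool's axes at that moment; what a row does not reach only later rows make up. A row lasts 1/12 s, in which the tool goes at most 41.7 mm and 7.16 degrees, less where a joint would pass 70% of its speed; a pose out of reach is approached as far as the arm can. A call with a gripper value outside its range is refused whole. The fingers move at their own pace and stop on an object; the grip force is fixed at half the most. Time passes only in rows, so rows that repeat a pose let the fingers close. It gives the time, the measured TCP pose, the force and the opening at its end, in the units of the state.
- telemetry.read_state(): the state, without advancing time (a new reading comes with each control period).
- get_image(name): name is "side" or "top"; returns a dict with "frame" (420x560x3 uint8, blue, green, red), "fx", "fy", "cx", "cy" (pixels), "origin" and "orientation" of the camera in the world. Camera axes: x right, y down, z forward; pixel columns grow to the right and rows downward; lengths in mm; the calibration is good to about 2 mm. A picture is of the moment at which its call begins. There is no depth.
- workorder.job_done(): hands the job in, once; it reports no verdict.
Trained networks look in a picture, given as the dict that the camera call returned (one of the last four; its "shot" number tells which), for a name from the list of things; names that differ only in an ending like _2 or _b are one class to them, and where a whole thing is asked for, a point or a joint stands for the part that bears it (a point fixed in the world has none). Each returns a list of dicts, best first, with "confidence" (0 to 1); they miss things now and then, are a little off and sometimes report something else, mostly with a low value. They report only what shows in the picture. A call takes as long as a camera call.
- nets.recognise(picture, label): "xyz" ([x, y, z] in mm, in world coordinates, good to about 4 mm: the middle of the surface that is visible of it).
- nets.outline_of(picture, label): "pixels" (420x560 bool, what is visible of it).
- nets.pinpoint(picture, label): "xyz" ([x, y, z] in mm, in world coordinates, good to about 4 mm: a listed point, or the origin of a listed thing).
The state is a dict: "clock": time; "joints": joint angles; "joint_vel": joint speeds; "joint_efforts": joint torques, N m; "position": TCP position; "ee_rot": TCP orientation; "contact_force": force on the tool from outside, world axes, zero at the start; "wrist_torque": the same for the moment, N m; "gripper_width": finger opening in mm.
Only numpy, scipy, OpenCV 4.12 (cv2) and the standard library are available. Lean on these libraries where they do the work, as an engineer would, in place of code of your own. Each camera call takes 0.05 s, during which the arm holds its last target.

## Working session

There is one attempt and no reset: what is moved stays moved. The work goes in short steps, Python scripts to look and compute and a tool call to move; the robot and the scene stay as the last step left them, time stands still between calls to the robot, and variables do not carry over. Pictures are saved under pics/ and viewed, and the job is handed in when it is done.

Besides the shell and the picture viewer there is one more tool, called as name([rows], argument=value, ...), one row to a line, values as JSON. apply_moves: Moves the arm, as the interface text tells. Its arguments: {"type":"object","properties":{"steps":{"type":"array"}},"required":["steps"]}

```bash
ls; mkdir -p pics; cat > h.py <<'E'
import numpy as np, cv2
from scipy.spatial.transform import Rotation as R
from bench import telemetry, get_image, workorder, nets, arm
def proj(p,P):
    c=R.from_quat(p["orientation"]).inv().apply(np.atleast_2d(P)-np.array(p["origin"]))
    return np.c_[p["fx"]*c[:,0]/c[:,2]+p["cx"],p["fy"]*c[:,1]/c[:,2]+p["cy"]]
def ray(p,uv,z):
    d=R.from_quat(p["orientation"]).apply([(uv[0]-p["cx"])/p["fx"],(uv[1]-p["cy"])/p["fy"],1.])
    o=np.array(p["origin"]); return o+d*(z-o[2])/d[2]
E
python3 - <<'E'
from h import *
s=telemetry.read_state(); print(s["clock"],s["position"],s["ee_rot"],s["gripper_width"],arm.nose_length)
for n in ["side","top"]:
    p=get_image(n); cv2.imwrite(f"pics/{n}0.png",p["frame"]); print(n,p["origin"],p["orientation"],p["fx"])
    for l in ["stand","leg","leg_grip","leg_index","mark_line","lever_tip","bowl","mug","flashlight","remote_a","fidget_cube"]:
        print(l,[(np.round(d["xyz"],1).tolist(),round(d["confidence"],2)) for d in nets.pinpoint(p,l)[:2]])
E
```

```text
pics
0.0 [ 239.02795215 -576.91205148  252.23244956] [ 5.55621776e-01  8.31434473e-01  5.63484576e-04 -9.17150106e-04] 85.33004335619674 22.0
side [  87.63715766 1074.74142843  772.40599527] [-0.17749525  0.84628028 -0.49357122  0.09323399] 542.8242203736247
stand [([493.0, -51.8, -0.4], 0.9), ([725.5, 25.1, -1.7], 0.64)]
leg [([452.4, -116.0, 13.7], 0.67), ([488.7, 11.6, 0.4], 0.61)]
leg_grip [([492.9, 11.6, 78.7], 0.79)]
leg_index [([461.5, 17.2, 34.8], 0.89)]
mark_line [([449.4, -118.8, 14.4], 0.55)]
lever_tip [([492.2, 14.9, 61.0], 0.66)]
bowl [([618.0, -500.1, 0.1], 0.66)]
mug [([411.3, 370.9, -1.6], 0.61)]
flashlight [([726.9, 23.7, -1.5], 0.77), ([723.6, 217.0, -0.9], 0.43)]
remote_a [([720.4, -173.7, 1.1], 0.63), ([335.9, -360.5, 1.2], 0.57)]
fidget_cube [([726.4, 219.6, -0.7], 0.8)]
top [ 466.23261151  -49.11466888 1598.69991964] [-0.7062863   0.70746101 -0.01884869  0.01741606] 511.8523011948138
stand [([495.0, -49.6, -2.3], 0.69), ([336.5, -363.1, -0.6], 0.26)]
leg [([488.3, 14.2, 0.8], 0.58), ([722.2, 23.8, -3.5], 0.44)]
leg_grip [([492.8, 11.0, 83.3], 0.56)]
leg_index [([460.7, 15.9, 36.5], 0.97)]
mark_line [([334.8, -362.1, -0.4], 0.69)]
lever_tip [([487.1, 17.3, 66.4], 0.55), ([410.7, 371.2, 4.4], 0.37)]
bowl [([617.1, -494.4, -0.5], 0.58)]
mug [([410.4, 369.7, 3.5], 0.93)]
flashlight [([722.5, 24.2, -1.8], 0.55)]
remote_a [([334.3, -362.6, -1.5], 0.96), ([720.9, -179.9, 1.0], 0.81)]
fidget_cube [([723.3, 221.0, 1.0], 0.53)]
```

View pics/side0.png

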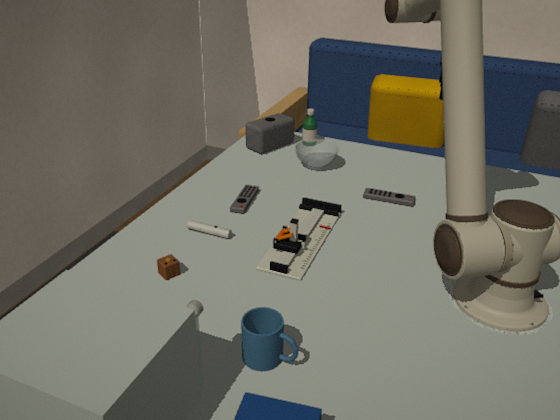

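View pics/top0.png

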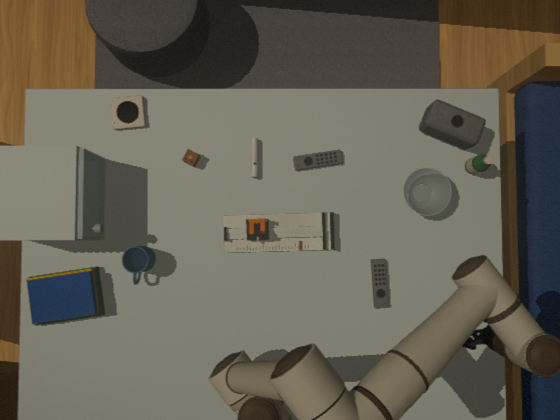

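The side view shows the stand with the orange lever at (285,235) and the red mark at (325,227). The top view shows the carriage at (258,229) and the mark at about (300,245). I'll measure the red blob, the stand's yaw and the post from pixels.

```bash
python3 - <<'E'
from h import *
P={}
for n in ["side","top"]:
    p=get_image(n);P[n]=p; f=p["frame"].astype(int); b,g,r=f[...,0],f[...,1],f[...,2]
    u,v=(325,227) if n=="side" else (300,245)
    m=np.zeros(r.shape,bool); m[v-9:v+10,u-9:u+10]=True
    w=np.clip(r-np.maximum(g,b)-40,0,None)*m
    vv,uu=np.mgrid[:420,:560]; c=(np.sum(uu*w)/w.sum(),np.sum(vv*w)/w.sum())
    print(n,"red px",c,(w>0).sum(),ray(p,c,13), "z10.5",ray(p,c,10.5))
    x0,y0,x1,y1=(250,190,350,285) if n=="side" else (215,200,345,265)
    cv2.imwrite(f"pics/{n}z.png",cv2.resize(p["frame"][y0:y1,x0:x1],None,fx=6,fy=6,interpolation=cv2.INTER_CUBIC))
    o=nets.outline_of(p,"stand")
    if o:
        px=o[0]["pixels"].astype(np.uint8); print(o[0]["confidence"],px.sum())
        cs=max(cv2.findContours(px,0,2)[0],key=cv2.contourArea)
        q=cv2.boxPoints(cv2.minAreaRect(cs)); W=[ray(p,k,8)[:2] for k in cs[:,0,:].astype(float)]
        W=np.array(W,np.float32); print(cv2.minAreaRect(W)); 
    for l in ["leg","leg_grip","leg_index","lever_tip","mark_line"]:
        print(l,[np.round(d["xyz"],1).tolist()+[round(d["confidence"],2)] for d in nets.pinpoint(p,l)[:3]])
E
```

```text
side red px (np.float64(324.54722492697175), np.float64(226.87633885102238)) 21 [ 449.741346   -116.91766689   13.        ] z10.5 [ 450.9334099  -120.84066428   10.5       ]
0.75 3648
((493.18206787109375, -72.56982421875), (130.21435546875, 394.8961181640625), 2.9934728145599365)
leg [[489.9, 10.4, -1.5, 0.67]]
leg_grip []
leg_index [[459.9, 15.8, 36.0, 0.67]]
lever_tip [[721.7, 216.5, -0.7, 0.67], [494.5, 13.6, 66.0, 0.5]]
mark_line [[454.1, -113.5, 11.0, 0.46]]
top red px (np.float64(299.78453038674036), np.float64(245.0)) 17 [ 455.85952609 -115.94645844   13.        ] z10.5 [ 455.84317198 -116.05182482   10.5       ]
0.84 4104
((494.8417663574219, -52.907684326171875), (119.1277847290039, 344.432373046875), 0.7278695106506348)
leg [[486.1, 15.6, -0.1, 0.97]]
leg_grip [[491.7, 11.5, 81.9, 0.78]]
leg_index [[461.8, 16.5, 38.3, 0.71]]
lever_tip [[487.7, 15.3, 64.0, 0.68]]
mark_line []
```

View pics/topz.png

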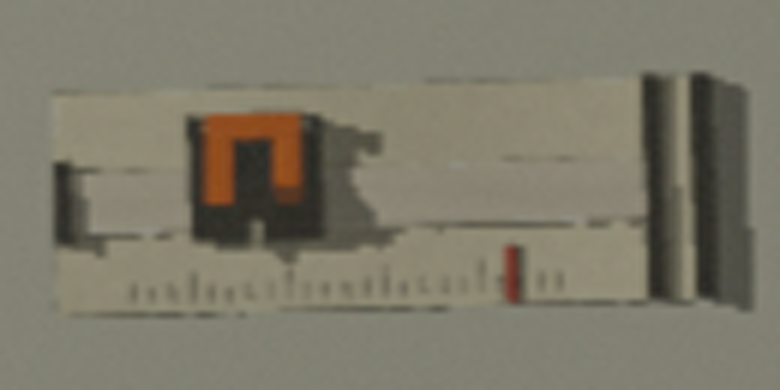

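View pics/sidez.png

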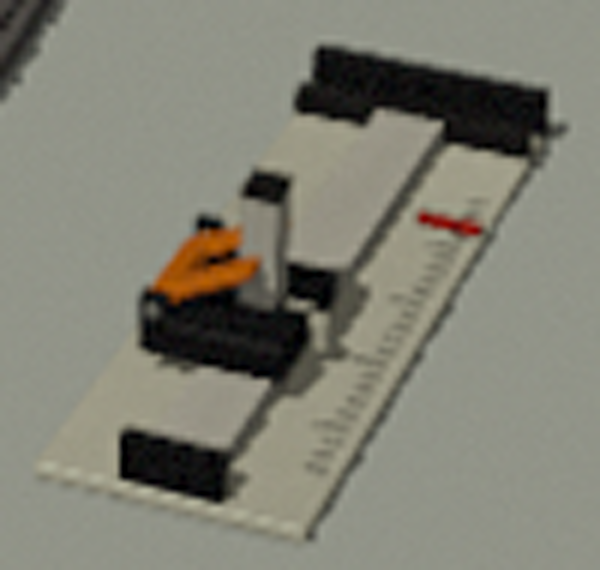

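```bash
python3 - <<'E'
from h import *
p=get_image("top")
f=lambda x,y,z:ray(p,((x+.5)/6-.5+215,(y+.5)/6-.5+200),z)
a,b=f(57,316,8),f(640,302,8); c,d=f(57,93,8),f(640,76,8)
for s,e in((a,b),(c,d)):
    k=(s-e)[:2]; print(s,e,"yaw",-np.arctan2(k[0],k[1]))
ip=f(257,225,38);print("pointer",ip); mk=f(512,272,13);print("mark",mk)
print("lever arms",f(216,205,65),f(288,205,65),"mid",f(252,205,65),"carriage mid",f(257,178,38),f(191,178,38),f(323,178,38))
# side: post cap top (265,185) in zoom
q=get_image("side"); print("cap",ray(q,(250+265/6,190+187/6),94),"pointer",ray(q,(250+320/6,190+313/6),36),"mark",ray(q,(250+451/6,190+222/6),13))
for sh in (P:=[[493,14,94],[461,16,37]]): print(proj(p,sh)[0],proj(q,sh)[0])
E
```

```text
[433.79595724 118.5982641    8.        ] [ 440.48758609 -182.68233722    8.        ] yaw 0.0222069684713395
[549.15818885 119.03731722   8.        ] [ 557.50439469 -183.37585059    8.        ] yaw 0.02759168126389779
pointer [480.32218475  14.09021819  38.        ]
mark [ 456.11615679 -116.3561791    13.        ]
lever arms [490.08619744  33.46201747  65.        ] [490.02575916  -2.4694622   65.        ] mid [490.055979    15.49669495  65.        ] carriage mid [504.18289883  14.10138426  38.        ] [504.23871511  47.63230935  38.        ] [504.12707779 -19.43239808  38.        ]
cap [486.9987337   16.02557962  94.        ] pointer [463.07668868   9.85705968  36.        ] mark [ 448.0250202 -117.0136574   13.       ]
[256.67756761 232.59397307] [292.18605408 220.24553386]
[256.80001429 243.43566569] [303.24756191 243.26277241]
```

```bash
cat >> h.py <<'E'
def rel(target,yaw=0.025,cur=None,q=None):
    s=telemetry.read_state(); cur=np.array(s["position"] if cur is None else cur); Q=R.from_quat(s["ee_rot"] if q is None else q)
    y=[-np.sin(yaw),np.cos(yaw),0]; z=[0,0,-1]
    T=R.from_matrix(np.c_[y,np.cross(z,y),z])
    print("t",s["clock"],"pos",np.round(cur,1),"F",np.round(s["contact_force"],1),"w",round(float(s["gripper_width"]),1))
    print("xyz cm",np.round(Q.inv().apply(np.array(target)-cur)/10,2),"rot",np.round((Q.inv()*T).as_rotvec(),3))
E
python3 -c "
from h import *
rel([489.5,14.5,200],cur=[239.249,-577.373,253.312])"
```

```text
t 2.0 pos [ 239.2 -577.4  253.3] F [-0.2  0.9  0.1] w 85.6
xyz cm [45.1  45.77  5.33] rot [0.    0.    0.368]
```

apply_moves([
  {"hand": 1, "xyz": [45.1, 45.77, 5.3], "delta_rot": [0, 0, 0.368]},
  {"hand": 1, "xyz": [45.1, 45.77, 5.3], "delta_rot": [0, 0, 0.368]},
  {"hand": 1, "xyz": [45.1, 45.77, 5.3], "delta_rot": [0, 0, 0.368]},
  {"hand": 1, "xyz": [45.1, 45.77, 5.3], "delta_rot": [0, 0, 0.368]},
  {"hand": 1, "xyz": [45.1, 45.77, 5.3], "delta_rot": [0, 0, 0.368]},
  {"hand": 1, "xyz": [45.1, 45.77, 5.3], "delta_rot": [0, 0, 0.368]},
  {"hand": 1, "xyz": [45.1, 45.77, 5.3], "delta_rot": [0, 0, 0.368]},
  {"hand": 1, "xyz": [45.1, 45.77, 5.3], "delta_rot": [0, 0, 0.368]},
  {"hand": 1, "xyz": [45.1, 45.77, 5.3], "delta_rot": [0, 0, 0.368]},
  {"hand": 1, "xyz": [45.1, 45.77, 5.3], "delta_rot": [0, 0, 0.368]},
  {"hand": 1, "xyz": [45.1, 45.77, 5.3], "delta_rot": [0, 0, 0.368]},
  {"hand": 1, "xyz": [45.1, 45.77, 5.3], "delta_rot": [0, 0, 0.368]},
])

```text
clock: 3.0
position: [431.5, -121.7, 213.1]
ee_rot: [0.698, 0.716, 0.0, 0.0]
contact_force: [1.5, 0.2, -0.2]
gripper_width: 85.7
```

```bash
python3 -c "
from h import *
rel([489.5,14.5,200])"
```

```text
t 3.0 pos [ 431.5 -121.7  213.1] F [ 1.5  0.2 -0.2] w 85.7
xyz cm [13.47  6.13  1.32] rot [0.001 0.    0.   ]
```

apply_moves([
  {"hand": 1, "xyz": [13.5, 6.1, 1.3], "delta_rot": [0, 0, 0]},
  {"hand": 1, "xyz": [13.5, 6.1, 1.3], "delta_rot": [0, 0, 0]},
  {"hand": 1, "xyz": [13.5, 6.1, 1.3], "delta_rot": [0, 0, 0]},
  {"hand": 1, "xyz": [13.5, 6.1, 1.3], "delta_rot": [0, 0, 0]},
  {"hand": 1, "xyz": [13.5, 6.1, 1.3], "delta_rot": [0, 0, 0]},
  {"hand": 1, "xyz": [13.5, 6.1, 1.3], "delta_rot": [0, 0, 0]},
  {"hand": 1, "xyz": [13.5, 6.1, 1.3], "delta_rot": [0, 0, 0]},
])

```text
clock: 3.58
position: [488.4, 12.5, 199.6]
ee_rot: [0.698, 0.716, -0.0, -0.0]
contact_force: [0.2, -0.4, -0.1]
gripper_width: 85.6
```

```bash
python3 -c "
from h import *
rel([489.5,14.5,88]); print(telemetry.read_state()['joint_vel'])
p=get_image('side');cv2.imwrite('pics/s1.png',cv2.resize(p['frame'][150:290,210:390],None,fx=4,fy=4,interpolation=cv2.INTER_CUBIC))"
```

```text
t 3.5833 pos [488.4  12.5 199.6] F [ 0.2 -0.4 -0.1] w 85.6
xyz cm [ 0.2   0.12 11.16] rot [-0.001  0.    -0.   ]
[-0.02024076 -0.01121128 -0.00702195  0.00135069  0.00308801 -0.00134483]
```

View pics/s1.png

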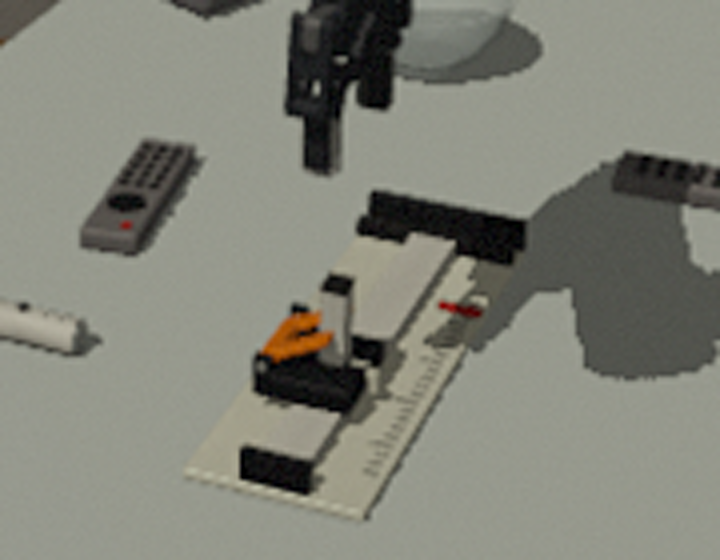

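The open gripper hangs above at (340,120 in the crop), roughly in line with the post at (337,310). I'll descend and then close.

apply_moves([
  {"hand": 1, "xyz": [0.2, 0.1, 4], "delta_rot": [0, 0, 0]},
  {"hand": 1, "xyz": [0.2, 0.1, 8], "delta_rot": [0, 0, 0]},
  {"hand": 1, "xyz": [0.2, 0.1, 11.2], "delta_rot": [0, 0, 0]},
  {"hand": 1, "xyz": [0.2, 0.1, 11.2], "delta_rot": [0, 0, 0]},
  {"hand": 1, "xyz": [0.2, 0.1, 11.2], "delta_rot": [0, 0, 0]},
])

```text
clock: 4.05
position: [489.0, 13.4, 87.3]
ee_rot: [0.699, 0.715, -0.002, -0.0]
contact_force: [-0.0, 0.2, 0.3]
gripper_width: 85.7
```

```bash
python3 -c "
from h import *
rel([489.5,14.5,88])
p=get_image('side');cv2.imwrite('pics/s2.png',cv2.resize(p['frame'][190:280,240:360],None,fx=6,fy=6,interpolation=cv2.INTER_CUBIC))"
```

```text
t 4.05 pos [489.   13.4  87.3] F [-0.   0.2  0.3] w 85.7
xyz cm [ 0.1   0.05 -0.07] rot [-0.003  0.002 -0.001]
```

View pics/s2.png

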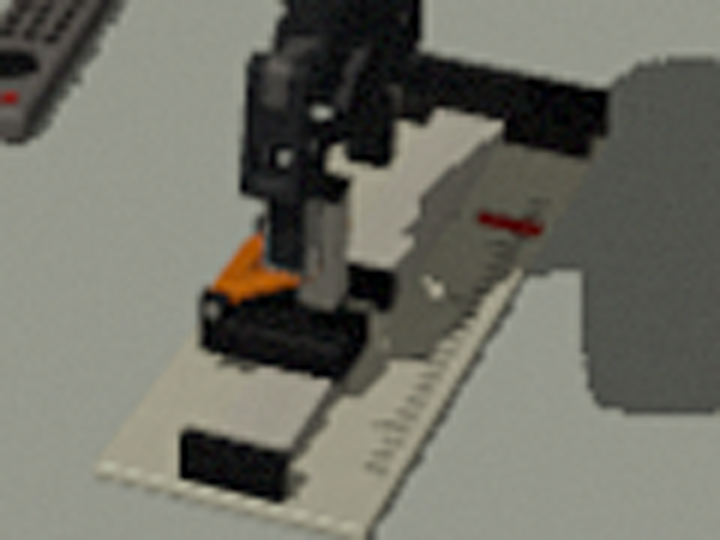

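The fingers straddle the post (near finger at (285,235), post at (325,255)). I'll close now.

apply_moves([
  {"hand": 0.4, "xyz": [0, 0, 0], "delta_rot": [0, 0, 0]},
  {"hand": 0, "xyz": [0, 0, 0], "delta_rot": [0, 0, 0]},
  {"hand": 0, "xyz": [0, 0, 0], "delta_rot": [0, 0, 0]},
  {"hand": 0, "xyz": [0, 0, 0], "delta_rot": [0, 0, 0]},
  {"hand": 0, "xyz": [0, 0, 0], "delta_rot": [0, 0, 0]},
  {"hand": 0, "xyz": [0, 0, 0], "delta_rot": [0, 0, 0]},
  {"hand": 0, "xyz": [0, 0, 0], "delta_rot": [0, 0, 0]},
])

```text
clock: 4.68
position: [490.0, 14.8, 88.6]
ee_rot: [0.698, 0.716, 0.0, 0.0]
contact_force: [-1.4, 0.2, 5.3]
gripper_width: 14.7
```

```bash
python3 -c "
from h import *
rel([489.5,14.5,88])
p=get_image('side');cv2.imwrite('pics/s3.png',cv2.resize(p['frame'][190:280,240:360],None,fx=6,fy=6,interpolation=cv2.INTER_CUBIC))
for n in 'side','top':
  q=p if n=='side' else get_image('top')
  for l in ['leg_index','lever_tip','mark_line']: print(n,l,[np.round(d['xyz'],1).tolist()+[round(d['confidence'],2)] for d in nets.pinpoint(q,l)[:1]])
"
```

```text
t 4.6833 pos [490.   14.8  88.6] F [-1.4  0.2  5.3] w 14.7
xyz cm [-0.03 -0.05  0.06] rot [0.001 0.    0.   ]
side leg_index [[466.4, 15.3, 36.5, 0.73]]
side lever_tip [[490.0, 16.3, 65.5, 0.47]]
side mark_line [[491.0, 13.7, 79.7, 0.74]]
top leg_index []
top lever_tip []
top mark_line [[336.0, -360.7, -0.6, 0.51]]
```

View pics/s3.png

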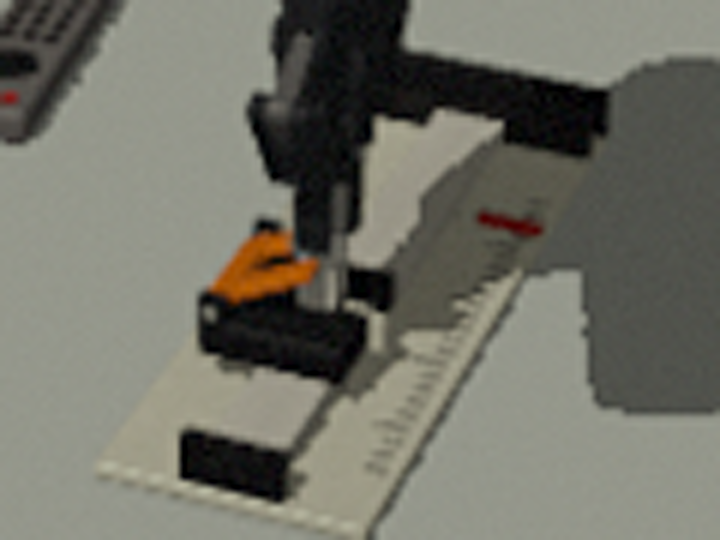

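Gripped at 14.7 mm width, with the lever still visibly open at (265,265). Next I slide about 130.5 mm along tool -x.

apply_moves([
  {"hand": 0, "xyz": [-1, 0, 0], "delta_rot": [0, 0, 0]},
  {"hand": 0, "xyz": [-3, 0, 0], "delta_rot": [0, 0, 0]},
  {"hand": 0, "xyz": [-5, 0, 0], "delta_rot": [0, 0, 0]},
  {"hand": 0, "xyz": [-7, 0, 0], "delta_rot": [0, 0, 0]},
  {"hand": 0, "xyz": [-9, 0, 0], "delta_rot": [0, 0, 0]},
  {"hand": 0, "xyz": [-11, 0, 0], "delta_rot": [0, 0, 0]},
  {"hand": 0, "xyz": [-12.5, 0, 0], "delta_rot": [0, 0, 0]},
  {"hand": 0, "xyz": [-13.05, 0, 0], "delta_rot": [0, 0, 0]},
  {"hand": 0, "xyz": [-13.05, 0, 0], "delta_rot": [0, 0, 0]},
  {"hand": 0, "xyz": [-13.05, 0, 0], "delta_rot": [0, 0, 0]},
  {"hand": 0, "xyz": [-13.05, 0, 0], "delta_rot": [0, 0, 0]},
])

```text
clock: 6.0
position: [493.4, -116.3, 88.6]
ee_rot: [0.698, 0.716, 0.0, 0.001]
contact_force: [-0.2, -1.9, 5.0]
gripper_width: 14.7
```

```bash
python3 -c "
from h import *
rel([492.8,-115.9,88])
p=get_image('side');cv2.imwrite('pics/s4.png',cv2.resize(p['frame'][180:270,260:360],None,fx=6,fy=6,interpolation=cv2.INTER_CUBIC))
q=get_image('top');cv2.imwrite('pics/t4.png',cv2.resize(q['frame'][200:270,215:345],None,fx=6,fy=6,interpolation=cv2.INTER_CUBIC))
for n in (p,q):
  for l in ['leg_index','lever_tip','mark_line']: print(l,[np.round(d['xyz'],1).tolist()+[round(d['confidence'],2)] for d in nets.pinpoint(n,l)[:1]])
"
```

```text
t 6.0 pos [ 493.4 -116.3   88.6] F [-0.2 -1.9  5. ] w 14.7
xyz cm [ 0.04 -0.06  0.06] rot [ 0.001  0.001 -0.   ]
leg_index [[464.7, -114.1, 36.1, 0.96]]
lever_tip [[497.0, -116.0, 63.5, 0.45]]
mark_line []
leg_index []
lever_tip []
mark_line []
```

View pics/s4.png

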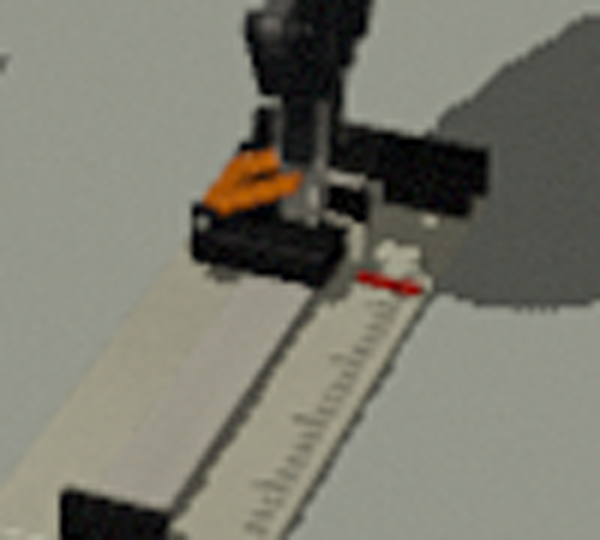

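View pics/t4.png

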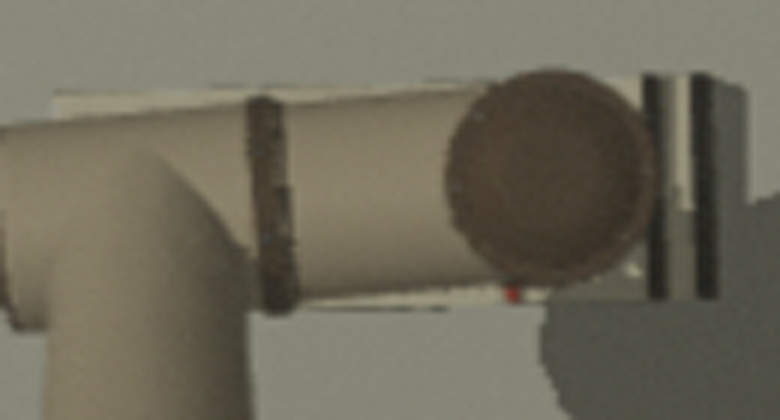

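The side view shows the white pointer at (358,240 in the crop), level with the red mark at (390,282) along the rail. By the numbers, pointer minus mark is between about -1 and +2 mm. The lever is still open. I'll loosen slightly and lower about 21 mm onto the arms.

apply_moves([
  {"hand": 0, "xyz": [0, 0, 0], "delta_rot": [0, 0, 0]},
  {"hand": 0.25, "xyz": [0, 0, 0], "delta_rot": [0, 0, 0]},
  {"hand": 0.25, "xyz": [0, 0, 0], "delta_rot": [0, 0, 0]},
  {"hand": 0.25, "xyz": [0, 0, 0], "delta_rot": [0, 0, 0]},
  {"hand": 0.25, "xyz": [0, 0, 0.4], "delta_rot": [0, 0, 0]},
])

```text
clock: 6.82
position: [492.0, -115.8, 84.2]
ee_rot: [0.698, 0.716, -0.001, -0.001]
contact_force: [-4.4, 0.1, 5.3]
gripper_width: 21.5
```

```bash
python3 -c "
from h import *
rel([492.8,-115.9,67])
p=get_image('side');cv2.imwrite('pics/s5.png',cv2.resize(p['frame'][180:270,260:360],None,fx=6,fy=6,interpolation=cv2.INTER_CUBIC))
for l in ['leg_index','lever_tip']: print(l,[np.round(d['xyz'],1).tolist()+[round(d['confidence'],2)] for d in nets.pinpoint(p,l)[:1]])
"
```

```text
t 6.8167 pos [ 492.  -115.8   84.2] F [-4.4  0.1  5.3] w 21.5
xyz cm [-0.02  0.08  1.72] rot [-0.002  0.    -0.   ]
leg_index [[463.9, -113.0, 34.5, 0.89]]
lever_tip [[727.4, 218.3, -1.3, 0.66]]
```

View pics/s5.png

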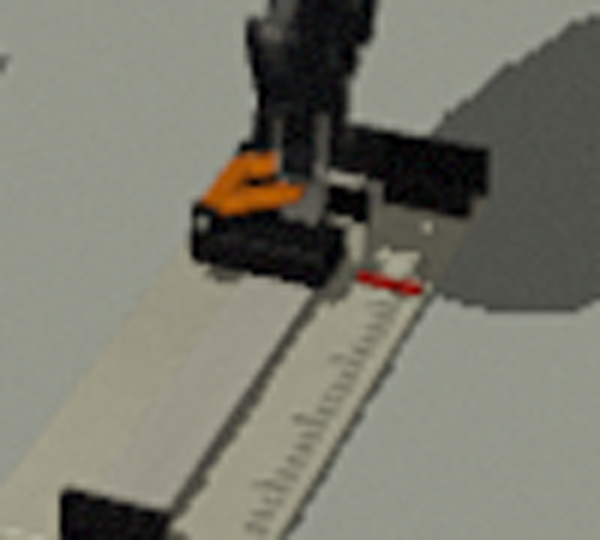

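The leg hasn't moved and the fingers are touching the lever arms at (285,185). I'll push down and then close again.

apply_moves([
  {"hand": 0.25, "xyz": [0, 0, 0.4], "delta_rot": [0, 0, 0]},
  {"hand": 0.25, "xyz": [0, 0, 0.8], "delta_rot": [0, 0, 0]},
  {"hand": 0.25, "xyz": [0, 0, 1.2], "delta_rot": [0, 0, 0]},
  {"hand": 0.25, "xyz": [0, 0, 1.5], "delta_rot": [0, 0, 0]},
  {"hand": 0.25, "xyz": [0, 0, 1.65], "delta_rot": [0, 0, 0]},
  {"hand": 0.25, "xyz": [0, 0, 1.65], "delta_rot": [0, 0, 0]},
  {"hand": 0.25, "xyz": [0, 0, 1.65], "delta_rot": [0, 0, 0]},
])

```text
clock: 7.55
position: [492.4, -115.9, 67.7]
ee_rot: [0.698, 0.716, -0.001, -0.0]
contact_force: [-5.5, -0.2, 11.0]
gripper_width: 21.4
```

```bash
python3 -c "
from h import *
rel([492.8,-115.9,67])
p=get_image('side');cv2.imwrite('pics/s6.png',cv2.resize(p['frame'][180:270,260:360],None,fx=6,fy=6,interpolation=cv2.INTER_CUBIC))
for l in ['leg_index','lever_tip']: print(l,[np.round(d['xyz'],1).tolist()+[round(d['confidence'],2)] for d in nets.pinpoint(p,l)[:1]])
"
```

```text
t 7.55 pos [ 492.4 -115.9   67.7] F [-5.5 -0.2 11. ] w 21.4
xyz cm [-0.01  0.04  0.07] rot [-0.001  0.     0.   ]
leg_index [[467.3, -114.6, 34.6, 0.75]]
lever_tip [[464.9, -112.8, 33.0, 0.48]]
```

View pics/s6.png

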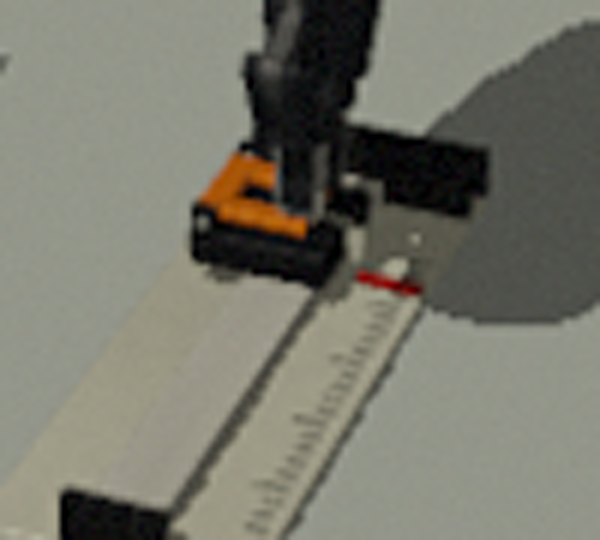

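The lever looks flat against the carriage, and the force has risen to 11 N. I'll press a touch more, then close on the post.

apply_moves([
  {"hand": 0.25, "xyz": [0, 0, 0.1], "delta_rot": [0, 0, 0]},
  {"hand": 0.25, "xyz": [0, 0, 0.1], "delta_rot": [0, 0, 0]},
  {"hand": 0.25, "xyz": [0, 0, 0.1], "delta_rot": [0, 0, 0]},
])

```text
clock: 7.95
position: [492.4, -115.9, 67.5]
ee_rot: [0.698, 0.716, -0.001, -0.0]
contact_force: [-7.0, -0.5, 16.3]
gripper_width: 21.4
```

apply_moves([
  {"hand": 0, "xyz": [0, 0, 0], "delta_rot": [0, 0, 0]},
  {"hand": 0, "xyz": [0, 0, 0], "delta_rot": [0, 0, 0]},
  {"hand": 0, "xyz": [0, 0, 0], "delta_rot": [0, 0, 0]},
  {"hand": 0, "xyz": [0, 0, 0], "delta_rot": [0, 0, 0]},
  {"hand": 0, "xyz": [0, 0, 0], "delta_rot": [0, 0, 0]},
])

```text
clock: 8.37
position: [493.3, -115.9, 67.8]
ee_rot: [0.698, 0.716, 0.0, 0.001]
contact_force: [-6.6, 0.3, 15.2]
gripper_width: 15.2
```

```bash
python3 -c "
from h import *
rel([492.8,-115.9,67])
p=get_image('side');cv2.imwrite('pics/s7.png',cv2.resize(p['frame'][180:270,260:360],None,fx=6,fy=6,interpolation=cv2.INTER_CUBIC))
for l in ['leg_index','lever_tip']: print(l,[np.round(d['xyz'],1).tolist()+[round(d['confidence'],2)] for d in nets.pinpoint(p,l)[:1]])
"
```

```text
t 8.3667 pos [ 493.3 -115.9   67.8] F [-6.6  0.3 15.2] w 15.2
xyz cm [ 0.   -0.05  0.08] rot [0.001 0.001 0.001]
leg_index [[463.9, -115.0, 33.5, 0.8]]
lever_tip [[492.7, -49.8, 1.1, 0.65]]
```

View pics/s7.png

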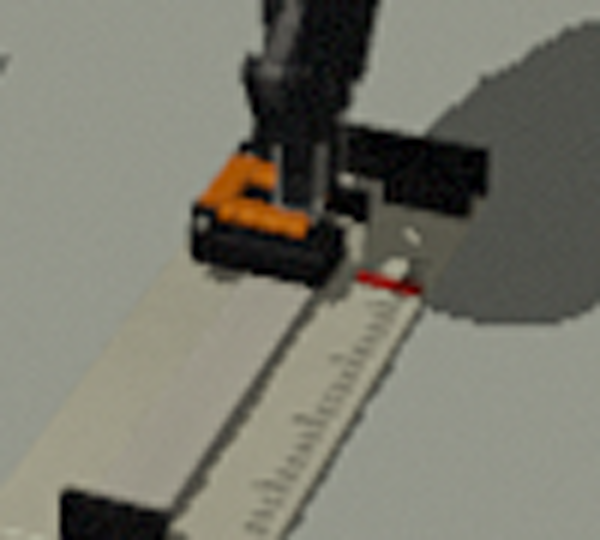

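The lever is flat: 1 mm more of command gave +5 N and almost no motion, so it's on its stop. The fingers closed on the post again, stopping at 15.2 mm, and the pointer is on the mark. I'm handing it in.

```bash
python3 -c "
from h import *
print(workorder.job_done()); rel([492.8,-115.9,67])"
```

```text
the job is handed in; nothing more can be done
None
the job is handed in; nothing more can be done
```

I slid the leg to the red mark, pushed the cam lever flat, and handed the job in at about 8.4 s with the gripper still gripping the post. No verdict is reported.

I took hold of the post, moved it 130.5 mm along the rail and held it there with the lever still open. Then I opened the fingers slightly (to 21 mm), pushed the lever down with the fingertips and closed on the post again.

My last checks:
- **Mark:** The arm's position puts the pointer within about 1 mm of the mark along the rail. The network put the pointer at y = -115.0 mm and I measured the mark at about -116.5 mm, a difference of 1 to 2 mm against the allowed 6 mm. My measurements of the mark itself spread by about 3 mm.
- **Lever:** It looks flat in the side view. Commanding 1 mm further down raised the push from 11 N to about 16 N with almost no movement, so it was on its stop. The lever angle itself was not measured.
- **Grip:** The fingers stopped at 15.2 mm on the 16 mm post, against 14.7 mm on the first grip. I had no direct reading of the grip force.
- **Disagreed or missing:** The network placed the lever tip wrongly or gave low confidence once the lever was down. The top camera's view of the pointer was blocked by the arm, so I ignored both.
- **Other things:** Nothing touched the other things as far as I could tell, but I did not measure their positions again at the end.

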